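# Seat the turntable plate of a revolving counter rack

### The arm

A 6-joint arm with a two-finger parallel gripper is mounted at the origin on the work surface. World frame = base frame: x ahead of the robot, y to its left, z up, the work surface at z = 0. Lengths are in mm, angles in rad, forces in N, time in s.
With the tool pointing down it reaches from about 225 to 875 mm from the base axis. Payload 3.4 kg.
Tool frame: the origin (TCP) lies at the very end of the fingers, on their centre line; the grasp point (between the pads) lies 19 mm behind it (grip_depth is the distance from the TCP to the grasp point, in mm); z points along the fingers, y is the direction in which the jaws open and shut (so a half turn about z gives the same grasp; the last joint's range is limited). The gripper opens to 85 mm and grips with 20 to 120 N. Pads are 22 mm wide; open, the fingers measure 114 mm over their backs; the gripper's body (76 mm by 85 mm) begins 54 mm behind the grasp point. The pads swing forward as they close: fully open they stand 13 mm farther back than shut.
Start: joints at [-1.433, 0.276, 1.505, -0, 1.361, -0.121], TCP at [147.152, -555.886, 231.328] pointing down, gripper open.
Joint ranges: [-2.89, 2.89], [-0.75, 2.08], [0.22, 2.7], [-1.18, 4.32], [0.11, 2.71], [-2.7, 2.7]. Speed limits (rad/s): [2.57, 2.57, 3.14, 3.14, 3.14, 3.14].

### API

Orientations are given as a unit quaternion [x, y, z, w].
In Python, from cell import * gives the robot as it stands.
- The arm moves only by the tool jog_arm, never from a script. Its argument "rows" is text: rows parted by semicolons, each of 7 numbers parted by spaces: the shift along the tool's x, y, z in mm, then the turn, a rotation vector about the tool's x, y, z in degrees, then the opening, from 0 (shut) to 1 (fully open). A call has exactly 10 rows; each row shifts and turns the commanded pose from where the row before left it, along the tool's axes as they then stand; what a row does not reach is not made up. A row lasts 1/10 s, in which the tool goes at most 50 mm and 8.59 degrees, less where a joint would pass 70% of its speed; a pose out of reach is approached as far as the arm can. A call is refused whole if a number of a shift passes 50 or a number of a turn 8.59, either way. A call with a gripper value outside its range is refused whole. The fingers move at their own pace and stop on an object; "grip_force" is the grip in N (left out, the last holds). Time passes only in rows, so rows that do not move let the fingers close, or fill a call up. It gives the time, the measured TCP pose, the force and the opening at its end, in the units of the state.
- get_obs(): the state, without advancing time (a new reading comes with each control period).
- camera(name): name is "scene" or "top" or "wrist"; returns (picture, depth): 400x640x3 uint8, red, green, blue; 400x640 float32, mm along the optical axis (not along the pixel's ray), 0 where there is no reading.
- camera_params(name): a dict with "camera_matrix" (3x3 intrinsics, pixels), "extrinsics" (4x4, takes a point from world to camera coordinates); the wrist camera has in their place "hand_eye" (4x4, takes a point from camera to tool coordinates, whose origin is the TCP and whose axes are the flange's). Camera axes: x right, y up, looking along -z (the intrinsics and any distortion apply to the point x, -y, -z); pixel columns grow to the right and rows downward; lengths in mm; the calibration is good to about 2 mm. A picture is of the moment at which its call begins: read the wrist's pose just before it. camera_params takes no time and is no camera call.
- close_job(): hands the job in, once; it reports no verdict.
The state is a dict: "t": time; "joint_positions": joint angles; "qd": joint speeds; "joint_efforts": joint torques, N m; "tcp_pos": TCP position; "eef_rot": TCP orientation; "contact_force": force on the tool from outside, world axes, zero at the start; "moment": the same for the moment, N m; "finger_gap": opening from 0.0 (shut) to 1.0 (fully open).
Only numpy, scipy, OpenCV 4.12 (cv2) and the standard library are available. Lean on these libraries where they do the work, as an engineer would, in place of code of your own. Each camera call takes 0.05 s, during which the arm holds its last target.

### The job

The white turntable plate of the little revolving rack on the shop counter sits raised on its spindle, turned the wrong way. Push it round with a fingertip until the notch in its rim is over the locating pin of the base, then press it straight down until it is fully home, and take the hand away. Do not lift the plate, and leave the goods around it where they stand.

Things in the scene. Friction and masses are not known exactly. Their poses are not given: they have to be found in the camera images.
- rack_base: The base of a small revolving counter rack, fixed to the counter: a dark steel disc 176 mm across, with an upright axis. The origin is on that axis, at counter height; z is up; x points from the axis to a square dark steel ear (34 mm wide, 30 mm high, ending 117 mm from the axis) that carries the pin. It never moves, but its place and yaw differ each time.
- pin (a point): The steel locating pin, a round-topped dowel 10 mm thick that LIES radially, sticking inward out of the ear from 95 mm to 76 mm from the axis, so that the plate's rim lies above its inner part. This point is on top of the pin, 84 mm from the axis, 30 mm above the counter.
- plate_turn (a joint): How far the white turntable plate is turned about the base's axis, rad, anticlockwise from above; 0 (or a whole turn, 6.28) puts the notch exactly over the pin. It turns endlessly either way, with dry friction (about 0.08 N m) that keeps it where it is left. The notch goes down over the pin from within about 0.05 rad; the pin's round top helps to draw it in from slightly more.
- plate_height (a joint): How far the plate has been pressed down its spindle, m: 0 as found (raised, its underside 32 mm above the counter, 2 mm over the pin), 0.008 fully home against a solid stop (underside at 24 mm, its top flush with the top of the pin). The fit on the spindle is tight: it stays at any height, takes about 5 to 6 N to push down and about 11 N to pull up; negative means lifted. Unless the notch is over the pin, the rim lands on the pin after 2 mm.
- notch (a point): Middle of the open notch in the rim of the white plate, at its underside, 84 mm from the axis. The plate is a level round disc 180 mm across and 6 mm thick; the notch is 18 mm wide and cut 20 mm deep into the rim. Its x axis points outward from the axis.
- plate_hub (a point): Centre of the top face of the plate's flat hub (40 mm across, standing 6 mm above the plate's face), on the axis: 44 mm above the counter as found, 36 mm when fully home. A good place to press.
- socket1 (a point): Centre of the top of one of three steel socket posts fixed on the plate (18 mm diameter, standing 30 mm above the plate's face, 55 mm from the axis; the top is 68 mm above the counter as found). This one is 60 degrees anticlockwise from the notch. A finger pushing sideways on a post turns the plate.
- socket2 (a point): Centre of the top of one of three steel socket posts fixed on the plate (18 mm diameter, standing 30 mm above the plate's face, 55 mm from the axis; the top is 68 mm above the counter as found). This one is 180 degrees anticlockwise from the notch. A finger pushing sideways on a post turns the plate.
- socket3 (a point): Centre of the top of one of three steel socket posts fixed on the plate (18 mm diameter, standing 30 mm above the plate's face, 55 mm from the axis; the top is 68 mm above the counter as found). This one is 300 degrees anticlockwise from the notch. A finger pushing sideways on a post turns the plate.
- fish_can: Flat food can, 84 mm across, 42 mm high, standing loose on the counter close round the rack base; a bystander. Origin: centre of its underside.
- soup_can: Food can, 66 mm across, 85 mm high, standing loose on the counter close round the rack base; a bystander. Origin: centre of its underside.
- coffee_jar: Small jar with a lid, 62 mm across, 85 mm high, standing loose on the counter close round the rack base; a bystander. Origin: centre of its underside.
- tea_carton: Small carton, 55 x 75 mm, 60 mm high, standing loose on the counter close round the rack base; a bystander. Origin: centre of its underside.
- tape_roll: Empty tape core lying flat, 68 mm across, 24 mm high, standing loose on the counter close round the rack base; a bystander. Origin: centre of its underside.
- sauce_bottle: Sauce bottle, 56 mm across, 170 mm high, off to the left, standing loose on the counter; a bystander. Origin: centre of its underside.
- soap_carton: Flat carton, 60 x 95 mm, 35 mm high, off to the right, standing loose on the counter; a bystander. Origin: centre of its underside.

How it is judged:
By the outcome, as a careful person would: the job done as asked, in the order asked, and still so for the second after the job is handed in, with the robot touching nothing.
It also fails if it takes over 48 s, if anything falls off the work surface, if the arm or the gripper's body presses on something with over 40 N, if the wrist force passes 120 N, or if a joint passes its speed limit or range.

## Working session

There is one attempt and no reset: what is moved stays moved. The work goes in short steps, Python scripts to look and compute and a tool call to move; the robot and the scene stay as the last step left them, time stands still between calls to the robot, and variables do not carry over. Pictures are saved under pics/ and viewed, and the job is handed in when it is done.

Besides the shell and the picture viewer there is one more tool, called after "Request:" as name(argument=value, ...) on one line, values as JSON. jog_arm: Moves the arm, as the interface text tells. Its arguments: {"type":"object","properties":{"rows":{"type":"string"},"grip_force":{"type":"number"}},"required":["rows"]}

```bash
ls; mkdir -p pics; python3 - <<'E'
from cell import *
import cv2,numpy as np
o=get_obs();print({k:np.round(v,3).tolist() for k,v in o.items()})
for n in("scene","top"):
    p,d=camera(n);cv2.imwrite(f"pics/{n}0.png",p[:,:,::-1]);np.save(f"pics/{n}0.npy",d)
    c=camera_params(n);print(n,{k:(np.round(v,3).tolist() if not isinstance(v,str) else v) for k,v in c.items()})
print(camera_params("wrist"))
E
```

```text
pics
{'t': 0.0, 'joint_positions': [-1.433, 0.277, 1.506, 0.0, 1.361, -0.121], 'qd': [0.0, 0.001, -0.001, 0.002, 0.002, 0.001], 'joint_efforts': [-0.001, -41.677, -24.58, -0.0, 0.011, -0.0], 'tcp_pos': [147.057, -555.341, 230.417], 'eef_rot': [0.992, 0.129, -0.0, -0.001], 'contact_force': [0.264, 0.402, -0.939], 'moment': [0.022, -0.046, 0.034], 'finger_gap': 0.999}
scene {'camera_matrix': [[378.353, 0.0, 322.064], [0.0, 378.353, 200.443], [0.0, 0.0, 1.0]], 'extrinsics': [[0.715, 0.698, 0.02, -395.401], [-0.456, 0.445, 0.771, 195.383], [0.529, -0.561, 0.637, -1534.64], [0.0, 0.0, 0.0, 1.0]]}
top {'camera_matrix': [[472.76, 0.0, 310.479], [0.0, 472.76, 202.892], [0.0, 0.0, 1.0]], 'extrinsics': [[0.019, -1.0, -0.019, 2.052], [0.997, 0.017, 0.074, -592.991], [-0.073, -0.021, 0.997, -1691.478], [0.0, 0.0, 0.0, 1.0]]}
{'camera_matrix': array([[277.19473379,   0.        , 321.69229365],
       [  0.        , 277.19473379, 201.85506396],
       [  0.        ,   0.        ,   1.        ]]), 'hand_eye': array([[-5.85653189e-04,  9.59900026e-01,  2.80341930e-01,
         7.23660989e+01],
       [ 9.99999827e-01,  5.79643535e-04,  1.04348442e-04,
        -2.77858526e-01],
       [-6.23343154e-05,  2.80341943e-01, -9.59900199e-01,
        -1.43787662e+02],
       [ 0.00000000e+00,  0.00000000e+00,  0.00000000e+00,
         1.00000000e+00]])}
```

View pics/top0.png

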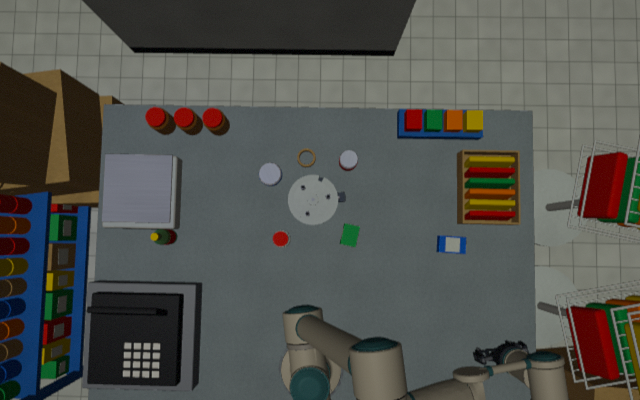

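View pics/scene0.png

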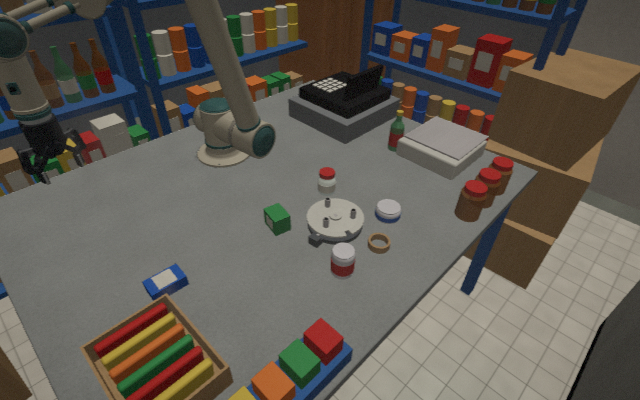

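```bash
cat > h.py <<'E'
import numpy as np,cv2
from cell import *
def proj(c,P):
    P=np.atleast_2d(P);K=c["camera_matrix"];E=c["extrinsics"]
    q=P@E[:3,:3].T+E[:3,3];return np.c_[K[0,0]*q[:,0]/-q[:,2]+K[0,2],K[1,1]*-q[:,1]/-q[:,2]+K[1,2]]
def unproj(c,uv,z):
    K=c["camera_matrix"];E=c["extrinsics"];R=E[:3,:3];o=-R.T@E[:3,3]
    d=R.T@np.array([(uv[0]-K[0,2])/K[0,0],-(uv[1]-K[1,2])/K[1,1],-1]);return o+d*(z-o[2])/d[2]
E
python3 - <<'E'
import cv2
p=cv2.imread("pics/top0.png")[130:260,240:400];cv2.imwrite("pics/topc.png",cv2.resize(p,None,fx=5,fy=4.5 if 0 else 5,interpolation=cv2.INTER_CUBIC)[:600])
p=cv2.imread("pics/scene0.png")[160:280,260:420];cv2.imwrite("pics/scc.png",cv2.resize(p,None,fx=5,fy=5,interpolation=cv2.INTER_CUBIC))
E
```

```text
(no output)
```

View pics/topc.png

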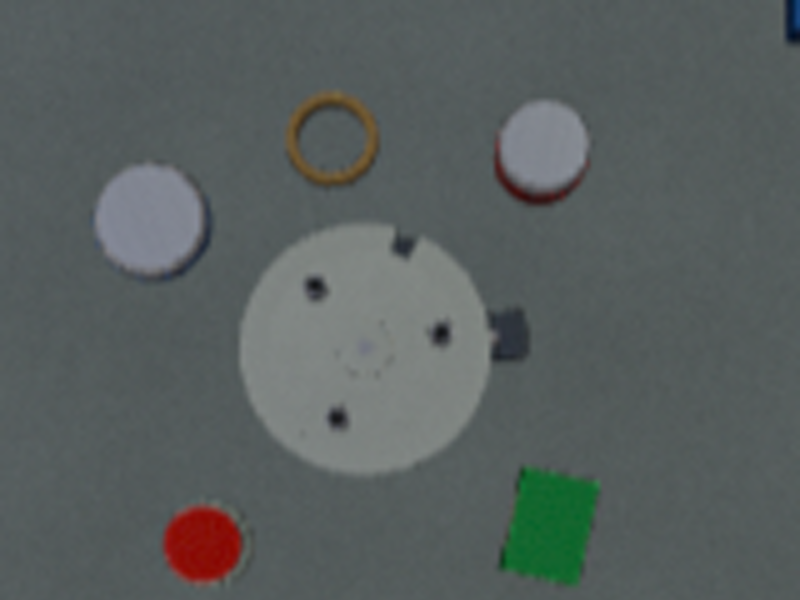

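View pics/scc.png

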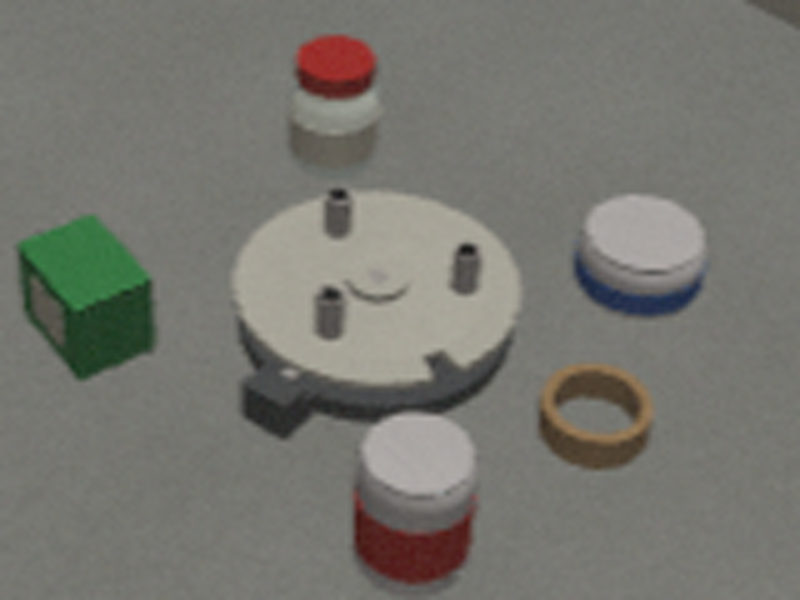

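Top view crop (5×): the plate centre is at about (366,348), the notch at (404,245) and the ear at (511,335). The posts are at (441,334), (316,288) and (338,418). Next I fit these in world coordinates.

```bash
python3 - <<'E'
from h import *
c=camera_params("top")
f=lambda x,y,z:unproj(c,(240+(x+.5)/5-.5,130+(y+.5)/5-.5),z)
P={"hub":(366,347,44),"platec":(365,348,38),"notch":(404,245,36),"ear":(511,335,30),"s3":(441,334,68),"s1":(316,288,68),"s2":(338,418,68),"soup":(544,147,85),"fish":(151,220,42),"tape":(333,139,24),"jar":(203,544,85),"tea":(551,526,60)}
W={k:f(*v) for k,v in P.items()}
a=W["platec"]; m=(W["s1"]+W["s2"]+W["s3"])/3
print("mean posts",m)
ctr=(W["hub"]+a+m)/3
print(ctr)
for k,w in W.items():
    d=w-ctr;print(k,w.round(1),"r",np.hypot(d[0],d[1]).round(1),"ang",np.degrees(np.arctan2(d[1],d[0])).round(1))
E
```

```text
mean posts [603.66279769   4.72660063  68.        ]
[604.70123901   4.76132724  50.        ]
hub [605.3   4.4  44. ] r 0.7 ang -30.9
platec [605.1   5.2  38. ] r 0.6 ang 46.3
notch [680.3 -21.5  36. ] r 80.0 ang -19.2
ear [617.  -99.8  30. ] r 105.3 ang -83.3
s3 [613.5 -48.7  68. ] r 54.2 ang -80.7
s1 [644.6  40.1  68. ] r 53.3 ang 41.5
s2 [552.9  22.8  68. ] r 54.9 ang 160.8
soup [ 745.  -118.6   85. ] r 186.8 ang -41.3
fish [694.6 161.1  42. ] r 180.4 ang 60.1
tape [758.7  31.6  24. ] r 156.3 ang 9.9
jar [462.7 114.5  85. ] r 179.5 ang 142.3
tea [ 479.9 -128.5   60. ] r 182.6 ang -133.1
```

Request:
jog_arm(rows="38.5 -29.5 0 0 0 0 0;38.5 -29.5 0 0 0 0 0;38.5 -29.5 0 0 0 0 0;38.5 -29.5 0 0 0 0 0;38.5 -29.5 0 0 0 0 0;38.5 -29.5 0 0 0 0 0;38.5 -29.5 0 0 0 0 0;38.5 -29.5 0 0 0 0 0;38.5 -29.5 0 0 0 0 0;38.5 -29.5 0 0 0 0 0", grip_force=40)

```text
t: 1.1
tcp_pos: [444.5, -170.3, 231.2]
eef_rot: [0.992, 0.129, -0.0, 0.0]
contact_force: [0.2, -1.4, -0.0]
finger_gap: -0.002
```

Request:
jog_arm(rows="38.5 -29.5 0 0 0 0 0;38.5 -29.5 0 0 0 0 0;38.5 -29.5 0 0 0 0 0;38.5 -29.5 0 0 0 0 0;38.5 -29.5 0 0 0 0 0;38.5 -29.5 0 0 0 0 0;0 0 0 0 0 -8.5 0;0 0 0 0 0 -8.5 0;0 0 0 0 0 -8.5 0;0 0 0 0 0 -8.5 0")

```text
t: 2.1
tcp_pos: [621.6, 58.4, 230.4]
eef_rot: [0.909, 0.416, -0.001, -0.0]
contact_force: [-0.1, 0.3, -0.2]
finger_gap: -0.002
```

Request:
jog_arm(rows="0 0 0 0 0 -8.5 0;0 0 0 0 0 -8.5 0;0 0 0 0 0 -8.5 0;0 0 0 0 0 -8.5 0;0 0 0 0 0 -8.5 0;0 0 0 0 0 -8.5 0;0 0 0 0 0 -8.5 0;0 0 0 0 0 -8.5 0;0 0 0 0 0 -8.5 0;0 0 0 0 0 -8.5 0")

```text
t: 3.1
tcp_pos: [621.5, 58.0, 230.7]
eef_rot: [0.389, 0.921, -0.0, -0.001]
contact_force: [-0.4, -0.1, -0.7]
finger_gap: -0.0
```

Request:
jog_arm(rows="0 0 0 0 0 -8.5 0;0 0 0 0 0 -8.5 0;0 0 0 0 0 -8.5 0;0 0 0 0 0 0 0;0 0 0 0 0 0 0;0 0 0 0 0 0 0;0 0 0 0 0 0 0;0 0 0 0 0 0 0;0 0 0 0 0 0 0;0 0 0 0 0 0 0")

```text
t: 4.1
tcp_pos: [621.9, 58.0, 231.3]
eef_rot: [0.18, 0.984, -0.0, 0.0]
contact_force: [-0.7, -1.2, 0.4]
finger_gap: -0.0
```

```bash
cat >> h.py <<'E'
from scipy.spatial.transform import Rotation as Ro
def wcam(o):
    c=dict(camera_params("wrist"));T=np.eye(4);T[:3,:3]=Ro.from_quat(o["eef_rot"]).as_matrix();T[:3,3]=o["tcp_pos"]
    c["extrinsics"]=np.linalg.inv(T@np.array(c["hand_eye"]));return c
E
python3 - <<'E'
from h import *
import pickle
o=get_obs();p,d=camera("wrist");c=wcam(o);pickle.dump((o,c,p,d),open("w1.pkl","wb"))
cv2.imwrite("pics/w1.png",p[:,:,::-1]);print(o["tcp_pos"],np.degrees(2*np.arctan2(o["eef_rot"][1],o["eef_rot"][0])))
print(proj(c,[[604.7,4.8,44],o["tcp_pos"]]))
E
```

```text
[621.85977605  58.04360762 231.29857643] 159.3131597897562
[[275.24109682 183.34380442]
 [320.28772029 249.98950277]]
```

View pics/w1.png

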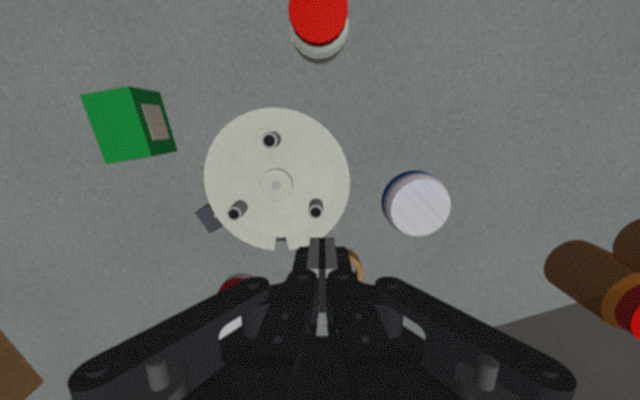

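```bash
python3 - <<'E'
import cv2
p=cv2.imread("pics/w1.png")[100:260,190:360];cv2.imwrite("pics/w1c.png",cv2.resize(p,None,fx=3.75,fy=3.75,interpolation=cv2.INTER_CUBIC))
E
```

```text
(no output)
```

View pics/w1c.png

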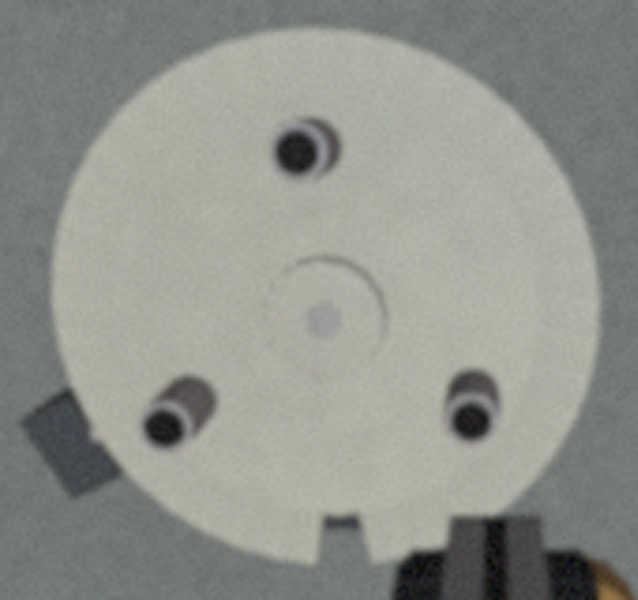

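```bash
python3 - <<'E'
from h import *
import pickle
o,c,_,_=pickle.load(open("w1.pkl","rb"))
f=lambda x,y,z:unproj(c,(190+(x+.5)/3.75-.5,100+(y+.5)/3.75-.5),z)
P={"hub":(323,320,44),"notchin":(342,519,38),"notchout":(345,563,38),"earA":(22,424,30),"earB":(76,497,30),"pin":(98,434,30),"s3":(165,428,68),"s1":(471,421,68),"s2":(297,153,68)}
W={k:f(*v) for k,v in P.items()};W["ear"]=(W["earA"]+W["earB"])/2
m=(W["s1"]+W["s2"]+W["s3"])/3
print(m,W["hub"])
ctr=(W["hub"]+m)/2
for k,w in W.items():
    d=w-ctr;print(k,w.round(1),"r",np.hypot(d[0],d[1]).round(1),"ang",np.degrees(np.arctan2(d[1],d[0])).round(1))
E
```

```text
[607.11850176   4.71039479  68.        ] [606.79059039   4.59403909  44.        ]
hub [606.8   4.6  44. ] r 0.2 ang -160.5
notchin [675.8 -19.   38. ] r 72.9 ang -19.0
notchout [691.8 -24.7  38. ] r 89.8 ang -19.1
earA [ 605.9 -112.1   30. ] r 116.7 ang -90.5
earB [ 637.2 -107.    30. ] r 115.7 ang -74.8
pin [618.6 -88.9  30. ] r 94.3 ang -82.9
s3 [617.4 -49.4  68. ] r 55.1 ang -79.1
s1 [649.   40.6  68. ] r 55.3 ang 40.6
s2 [555.   22.9  68. ] r 55.0 ang 160.6
ear [ 621.6 -109.6   30. ] r 115.1 ang -82.7
```

Request:
jog_arm(rows="-5 0 23 0 0 0 0;0 0 30 0 0 0 0;0 0 30 0 0 0 0;0 0 30 0 0 0 0;0 0 25 0 0 0 0;0 0 20 0 0 0 0;0 0 15 0 0 0 0;0 0 10 0 0 0 0;0 0 0 0 0 0 0;0 0 0 0 0 0 0")

```text
t: 5.15
tcp_pos: [627.0, 56.2, 48.7]
eef_rot: [0.179, 0.984, 0.0, 0.0]
contact_force: [0.1, 0.1, 0.1]
finger_gap: 0.001
```

Request:
jog_arm(rows="-4.8 -0.2 0 0 0 5 0;-4.8 -0.2 0 0 0 5 0;-4.8 -0.2 0 0 0 5 0;-4.8 -0.2 0 0 0 5 0;-4.8 -0.2 0 0 0 5 0;-4.8 -0.2 0 0 0 5 0;-4.8 -0.2 0 0 0 5 0;-4.8 -0.2 0 0 0 5 0;-4.8 -0.2 0 0 0 5 0;0 0 0 0 0 0 0")

```text
t: 6.15
tcp_pos: [657.8, 27.3, 49.4]
eef_rot: [0.542, 0.84, 0.0, 0.001]
contact_force: [0.5, 0.9, 0.6]
finger_gap: -0.006
```

```bash
python3 - <<'E'
from h import *
import pickle
o=get_obs();p,d=camera("wrist");c=wcam(o);pickle.dump((o,c,p,d),open("w2.pkl","wb"))
cv2.imwrite("pics/w2.png",p[:,:,::-1]);r=o["tcp_pos"]-[607,4.6,0];print(o["tcp_pos"],np.hypot(*r[:2]),np.degrees(np.arctan2(r[1],r[0])),np.degrees(2*np.arctan2(o["eef_rot"][1],o["eef_rot"][0])),o["contact_force"])
E
```

```text
[657.78286301  27.30462491  49.4036916 ] 55.62732393084556 24.089048867567115 114.30878545253495 [0.47268517 0.91342906 0.61479531]
```

View pics/w2.png

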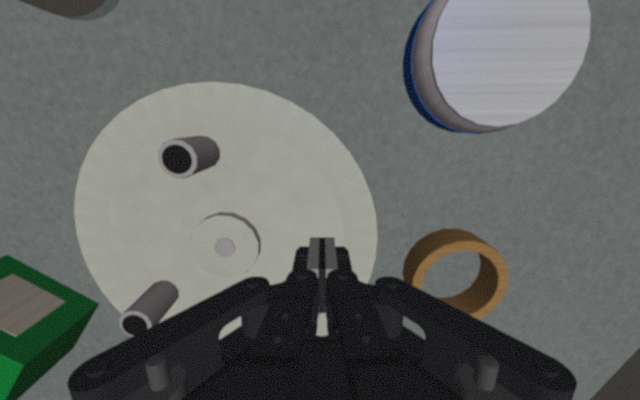

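```bash
python3 - <<'E'
from h import *
import pickle
o,c,_,_=pickle.load(open("w2.pkl","rb"))
for n,uv,z in(("hub",(225,247),44),("s2",(178,158),68),("s3",(137,324),68)):
    w=unproj(c,uv,z);d=w-[607,4.6,0];print(n,w.round(1),np.hypot(d[0],d[1]).round(1),np.degrees(np.arctan2(d[1],d[0])).round(1))
E
```

```text
hub [606.8   4.5  44. ] 0.2 -142.7
s2 [577.1  51.7  68. ] 55.8 122.4
s3 [581.8 -44.1  68. ] 54.8 -117.4
```

Request:
jog_arm(rows="-3.84 -0.14 0 0 0 4 0;-3.84 -0.14 0 0 0 4 0;-3.84 -0.14 0 0 0 4 0;-3.84 -0.14 0 0 0 4 0;-3.84 -0.14 0 0 0 4 0;-1.92 -0.03 0 0 0 2 0;-0.96 0 0 0 0 1 0;-0.96 0 0 0 0 1 0;0 0 0 0 0 0 0;0 0 0 0 0 0 0")

```text
t: 7.2
tcp_pos: [662.5, 5.2, 48.6]
eef_rot: [0.705, 0.709, 0.0, 0.0]
contact_force: [0.6, 1.0, 1.5]
finger_gap: -0.004
```

```bash
python3 - <<'E'
from h import *
import pickle
o=get_obs();p,d=camera("wrist");c=wcam(o);pickle.dump((o,c,p,d),open("w3.pkl","wb"))
cv2.imwrite("pics/w3.png",p[:,:,::-1]);r=o["tcp_pos"]-[607,4.6,0];print(o["tcp_pos"],np.hypot(*r[:2]),np.degrees(np.arctan2(r[1],r[0])),np.degrees(2*np.arctan2(o["eef_rot"][1],o["eef_rot"][0])),o["contact_force"])
E
```

```text
[662.45132557   5.21809842  48.55681073] 55.45477033492893 0.6386315187666461 90.36757242299414 [0.55862863 0.98739087 1.46009311]
```

View pics/w3.png

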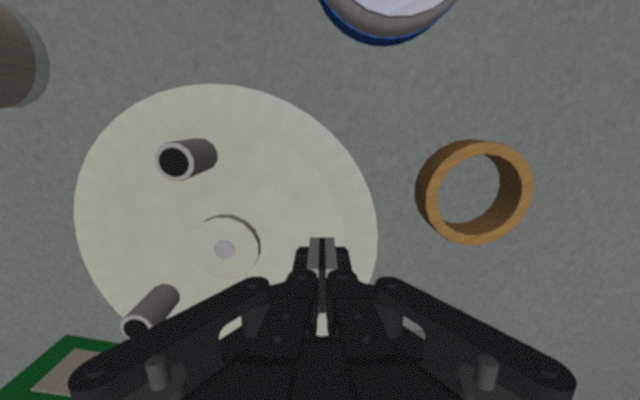

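Request:
jog_arm(rows="-0.9 0 0 0 0 0.9 0;-0.8 0 0 0 0 0.9 0;0 0 0 0 0 0 0;0 0 0 0 0 0 0;8 0 0 0 0 0 0;0 0 -20 0 0 0 0;0 0 -40 0 0 0 0;0 0 -40 0 0 0 0;0 0 -40 0 0 0 0;0 0 -10 0 0 0 0")

```text
t: 8.25
tcp_pos: [664.7, 11.4, 203.7]
eef_rot: [0.716, 0.698, 0.003, 0.004]
contact_force: [0.8, -0.4, 0.8]
finger_gap: 0.0
```

Request:
jog_arm(rows="35 0 0 0 0 0 0;35 0 0 0 0 0 0;0 0 0 0 0 0 0;0 0 0 0 0 0 0;0 0 0 0 0 0 0;0 0 0 0 0 0 0;0 0 0 0 0 0 0;0 0 0 0 0 0 0;0 0 0 0 0 0 0;0 0 0 0 0 0 0")

```text
t: 9.25
tcp_pos: [664.2, 81.2, 198.3]
eef_rot: [0.716, 0.698, 0.0, 0.0]
contact_force: [-0.4, -0.9, -0.3]
finger_gap: -0.0
```

```bash
python3 - <<'E'
from h import *
import pickle
o=get_obs();p,d=camera("wrist");c=wcam(o);pickle.dump((o,c,p,d),open("w4.pkl","wb"))
cv2.imwrite("pics/w4.png",p[:,:,::-1]);print(o["tcp_pos"],o["t"])
q=proj(c,[[607,4.6,44]])[0];print(q)
x0,y0=int(q[0])-90,int(q[1])-75;print(x0,y0)
cv2.imwrite("pics/w4c.png",cv2.resize(p[max(y0,0):y0+150,max(x0,0):x0+200,::-1],None,fx=4,fy=4,interpolation=cv2.INTER_CUBIC))
E
```

```text
[664.24619343  81.15340408 198.32363055] 9.25
[274.22276239 252.72021527]
184 177
```

View pics/w4c.png

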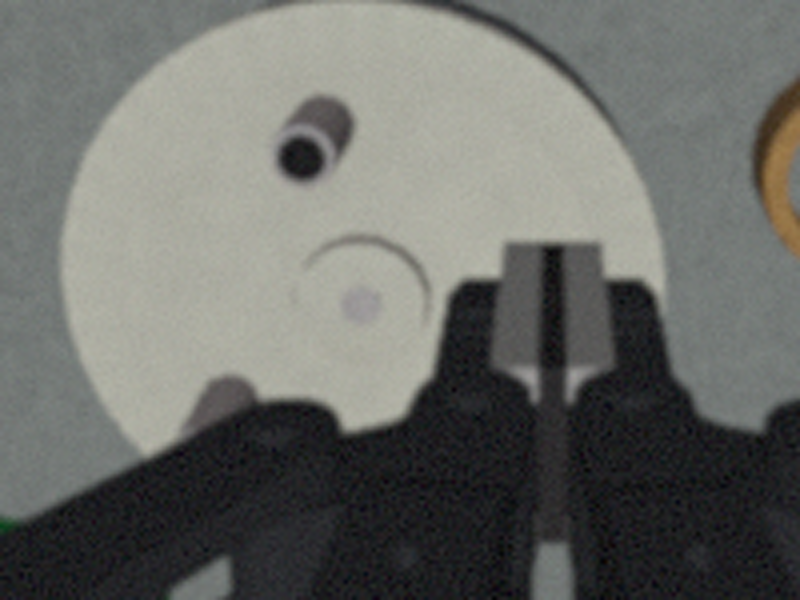

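View pics/w4.png

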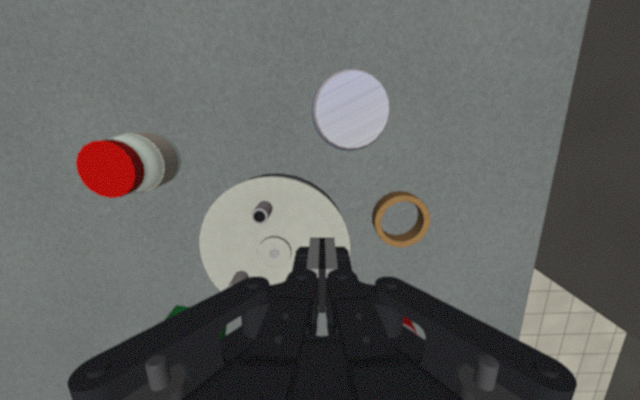

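Request:
jog_arm(rows="-25 0 -20 0 0 0 0;-30 0 -20 0 0 0 0;-30 0 -10 0 0 0 0;-30 0 0 0 0 0 0;-30 0 0 0 0 0 0;-20 0 0 0 0 0 0;-10 0 0 0 0 0 0;0 0 0 0 0 0 0;0 0 0 0 0 0 0;0 0 0 0 0 0 0")

```text
t: 10.3
tcp_pos: [659.8, -92.1, 248.3]
eef_rot: [0.716, 0.698, 0.0, -0.0]
contact_force: [-0.7, 0.9, -0.4]
finger_gap: 0.0
```

```bash
python3 - <<'E'
from h import *
import pickle
o=get_obs();p,d=camera("wrist");c=wcam(o);pickle.dump((o,c,p,d),open("w5.pkl","wb"))
cv2.imwrite("pics/w5.png",p[:,:,::-1]);print(o["tcp_pos"],o["t"])
q=proj(c,[[607,4.6,44]])[0];print(q)
x0,y0=int(q[0])-100,int(q[1])-75;x0=max(x0,0);y0=max(y0,0);print(x0,y0)
cv2.imwrite("pics/w5c.png",cv2.resize(p[y0:y0+150,x0:x0+200,::-1],None,fx=4,fy=4,interpolation=cv2.INTER_CUBIC))
E
```

```text
[659.77494842 -92.12328129 248.26528207] 10.3
[274.15724784 100.20915748]
174 25
```

View pics/w5c.png

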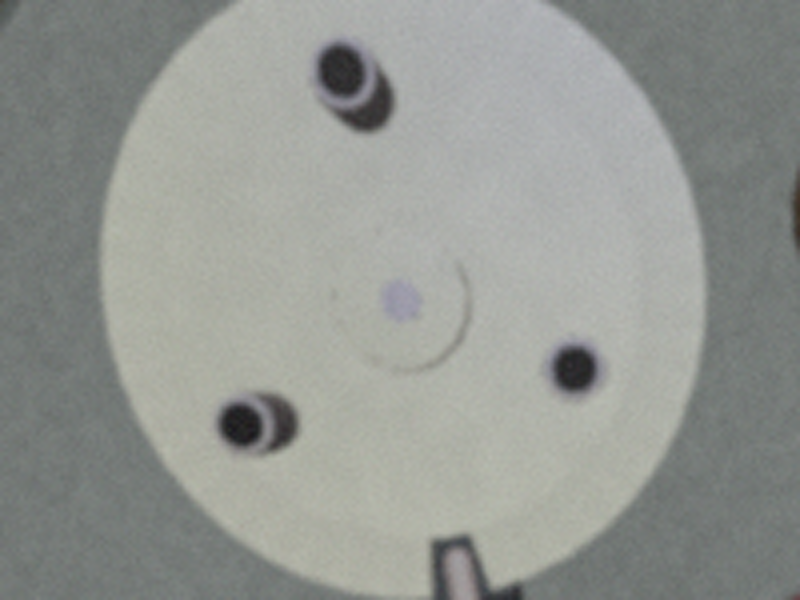

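```bash
python3 - <<'E'
from h import *
import pickle
o,c,p,_=pickle.load(open("w5.pkl","rb"))
f=lambda x,y,z:unproj(c,(174+(x+.5)/4-.5,25+(y+.5)/4-.5),z)
W={"hub":f(401,300,44),"s2":f(342,71,68),"s3":f(244,425,68),"s1":f(575,368,68)}
ctr=(W["s2"]+W["s3"]+W["s1"])/3;print(ctr)
for k,w in W.items():
    d=w-ctr;print(k,w.round(1),"r",np.hypot(d[0],d[1]).round(1),"ang",np.degrees(np.arctan2(d[1],d[0])).round(1))
cv2.imwrite("pics/w5d.png",cv2.resize(p[135:215,240:340,::-1],None,fx=7,fy=7,interpolation=cv2.INTER_CUBIC))
E
```

```text
[606.93141254   5.2394374   68.        ]
hub [606.7   5.3  44. ] r 0.2 ang 175.5
s2 [599.3  59.9  68. ] r 55.2 ang 98.0
s3 [563.7 -28.7  68. ] r 55.0 ang -141.9
s1 [657.8 -15.6  68. ] r 55.0 ang -22.2
```

View pics/w5d.png

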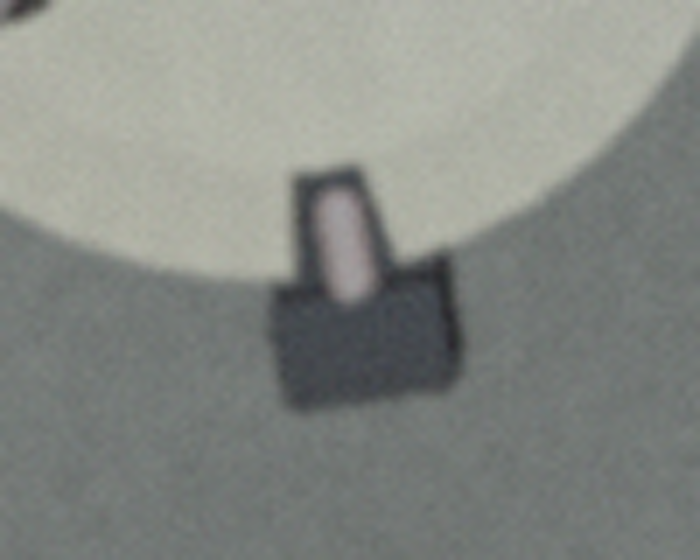

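```bash
python3 - <<'E'
from h import *
import pickle
o,c,p,_=pickle.load(open("w5.pkl","rb"))
f=lambda x,y,z:unproj(c,(240+(x+.5)/7-.5,135+(y+.5)/7-.5),z)
ctr=np.array([606.9,5.0,0])
W={"pin1":f(337,190,30),"pin2":f(348,290,30),"pinmid":f(344,235,30),"ear":(f(295,408,30)+f(457,385,30))/2,"notchin":f(330,172,38),"nL":f(301,250,38),"nR":f(385,245,38),"notchinL":f(297,178,38),"notchinR":f(358,170,38)}
for k,w in W.items():
    d=w-ctr;print(k,w.round(1),"r",np.hypot(d[0],d[1]).round(1),"ang",np.degrees(np.arctan2(d[1],d[0])).round(1))
E
```

```text
pin1 [617.  -70.3  30. ] r 76.0 ang -82.4
pin2 [617.9 -89.2  30. ] r 94.9 ang -83.3
pinmid [617.8 -78.8  30. ] r 84.5 ang -82.6
ear [ 622.1 -110.1   30. ] r 116.1 ang -82.5
notchin [616.9 -65.9  38. ] r 71.6 ang -82.0
nL [610.7 -80.   38. ] r 85.1 ang -87.5
nR [626.2 -79.5  38. ] r 86.7 ang -77.1
notchinL [610.8 -66.8  38. ] r 71.9 ang -86.9
notchinR [622.  -65.6  38. ] r 72.2 ang -77.9
```

Request:
jog_arm(rows="31.8 -18.4 0 0 0 0 0;31.8 -18.4 10 0 0 0 0;31.9 -18.5 30 0 0 0 0;0 0 40 0 0 0 0;0 0 40 0 0 0 0;0 0 35 0 0 0 0;0 0 25 0 0 0 0;0 0 10 0 0 0 0;0 0 0 0 0 0 0;0 0 0 0 0 0 0")

```text
t: 11.35
tcp_pos: [608.0, 3.6, 59.4]
eef_rot: [0.716, 0.698, 0.001, 0.001]
contact_force: [-0.1, 0.5, 1.0]
finger_gap: -0.002
```

Request:
jog_arm(rows="1 -1 6 0 0 0 0;0 0 5 0 0 0 0;0 0 2 0 0 0 0;0 0 1 0 0 0 0;0 0 1 0 0 0 0;0 0 1 0 0 0 0;0 0 1 0 0 0 0;0 0 0 0 0 0 0;0 0 0 0 0 0 0;0 0 0 0 0 0 0")

```text
t: 12.35
tcp_pos: [605.9, 4.3, 42.0]
eef_rot: [0.716, 0.698, 0.0, 0.0]
contact_force: [-1.4, 0.0, 4.4]
finger_gap: -0.001
```

Request:
jog_arm(rows="0 0 0.5 0 0 0 0;0 0 0.5 0 0 0 0;0 0 0.5 0 0 0 0;0 0 0.5 0 0 0 0;0 0 0.5 0 0 0 0;0 0 0.5 0 0 0 0;0 0 0.5 0 0 0 0;0 0 0.5 0 0 0 0;0 0 0 0 0 0 0;0 0 0 0 0 0 0")

```text
t: 13.35
tcp_pos: [605.9, 4.3, 37.8]
eef_rot: [0.716, 0.698, 0.0, 0.0]
contact_force: [-1.8, -0.7, 5.4]
finger_gap: -0.001
```

It has passed the 42 mm level at which the rim would have landed on the pin, so the notch is over it. I'll continue to the stop.

Request:
jog_arm(rows="0 0 0.5 0 0 0 0;0 0 0.5 0 0 0 0;0 0 0.5 0 0 0 0;0 0 0.5 0 0 0 0;0 0 0.3 0 0 0 0;0 0 0 0 0 0 0;0 0 0 0 0 0 0;0 0 0 0 0 0 0;0 0 0 0 0 0 0;0 0 0 0 0 0 0")

```text
t: 14.35
tcp_pos: [606.0, 4.3, 36.0]
eef_rot: [0.716, 0.698, 0.0, 0.0]
contact_force: [-2.5, 0.0, 8.0]
finger_gap: -0.001
```

Request:
jog_arm(rows="0 0 0.3 0 0 0 0;0 0 0.3 0 0 0 0;0 0 0.3 0 0 0 0;0 0 0 0 0 0 0;0 0 0 0 0 0 0;0 0 0 0 0 0 0;0 0 0 0 0 0 0;0 0 0 0 0 0 0;0 0 0 0 0 0 0;0 0 0 0 0 0 0")

```text
t: 15.35
tcp_pos: [606.0, 4.3, 35.9]
eef_rot: [0.716, 0.698, 0.0, 0.0]
contact_force: [-4.3, 0.3, 11.8]
finger_gap: -0.002
```

Request:
jog_arm(rows="0 0 0.5 0 0 0 0;0 0 0.5 0 0 0 0;0 0 0.5 0 0 0 0;0 0 0 0 0 0 0;0 0 0 0 0 0 0;0 0 0 0 0 0 0;0 0 0 0 0 0 0;0 0 0 0 0 0 0;0 0 0 0 0 0 0;0 0 0 0 0 0 0")

```text
t: 16.35
tcp_pos: [606.0, 4.3, 35.8]
eef_rot: [0.716, 0.698, 0.0, 0.001]
contact_force: [-5.5, 0.2, 20.3]
finger_gap: -0.0
```

Request:
jog_arm(rows="0 0 -4 0 0 0 0;0 0 -10 0 0 0 0;0 0 -25 0 0 0 0;0 0 -40 0 0 0 0;0 0 -40 0 0 0 0;-10 0 -40 0 0 0 0;-40 20 -40 0 0 0 0;-45 20 0 0 0 0 0;0 0 0 0 0 0 0;0 0 0 0 0 0 0")

```text
t: 17.35
tcp_pos: [640.2, -85.8, 224.3]
eef_rot: [0.717, 0.697, -0.0, -0.001]
contact_force: [-0.1, -0.1, -0.5]
finger_gap: 0.002
```

```bash
python3 - <<'E'
from h import *
import pickle
o=get_obs();p,d=camera("wrist");c=wcam(o);pickle.dump((o,c,p,d),open("w6.pkl","wb"))
print(o["tcp_pos"],o["t"],o["contact_force"])
q=proj(c,[[607,4.6,36]])[0]
x0,y0=max(int(q[0])-100,0),max(int(q[1])-60,0);print(x0,y0,q)
cv2.imwrite("pics/w6c.png",cv2.resize(p[y0:y0+150,x0:x0+200,::-1],None,fx=4,fy=4,interpolation=cv2.INTER_CUBIC))
p,d=camera("scene");cv2.imwrite("pics/s6c.png",cv2.resize(p[160:280,260:420,::-1],None,fx=5,fy=5,interpolation=cv2.INTER_CUBIC))
p,d=camera("top");cv2.imwrite("pics/t6c.png",cv2.resize(p[130:250,240:400,::-1],None,fx=5,fy=5,interpolation=cv2.INTER_CUBIC))
E
```

```text
[640.23073052 -85.76688812 224.28348084] 17.35 [-0.13582372 -0.09411785 -0.53290939]
189 44 [289.39127767 104.82121475]
```

View pics/w6c.png

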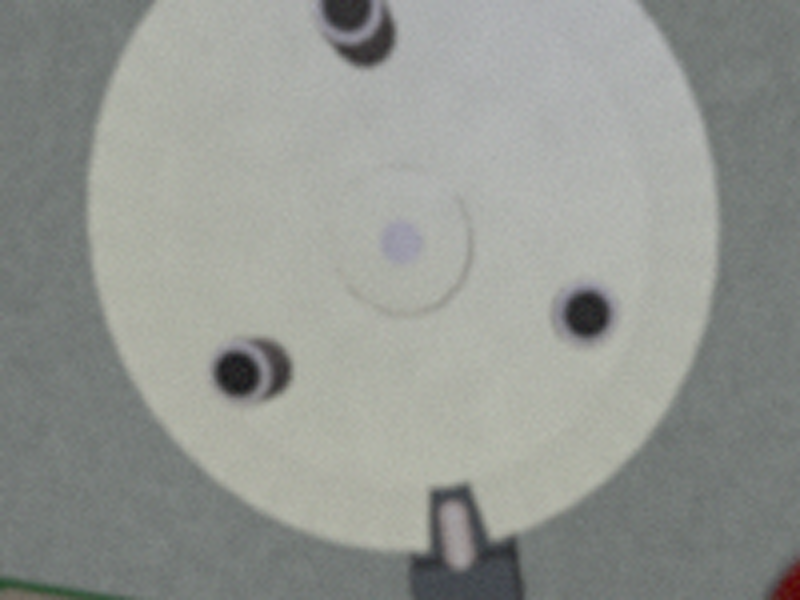

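View pics/s6c.png

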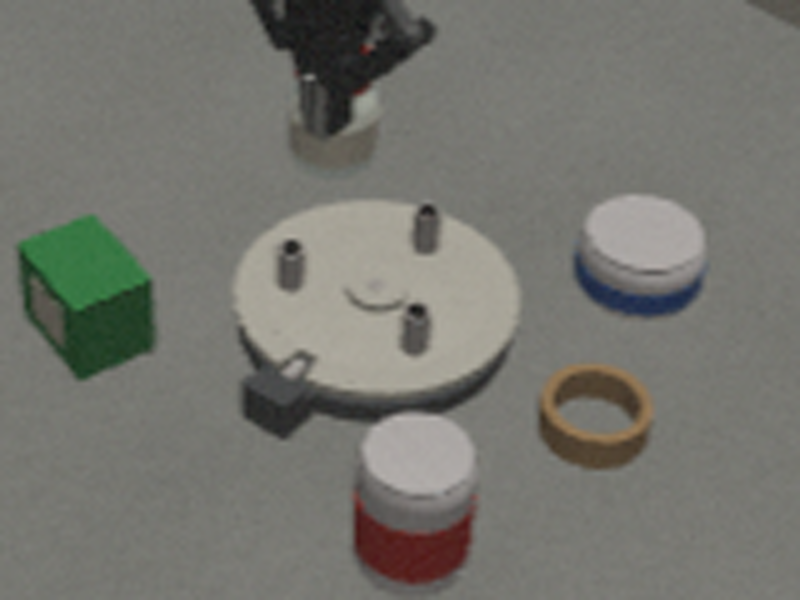

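```bash
python3 - <<'E'
from h import *
import pickle
def hz(fn,pts,zg):
    o,c,p,d=pickle.load(open(fn,"rb"));E=c["extrinsics"];R=E[:3,:3];cam=-R.T@E[:3,3]
    for P in pts:
        u,v=proj(c,[*P,zg])[0].round().astype(int);K=c["camera_matrix"]
        D=np.median(d[v-1:v+2,u-1:u+2]);w=cam+R.T@np.array([(u-K[0,2])/K[0,0],-(v-K[1,2])/K[1,1],-1])*D;print(fn,w.round(1))
pts=[(607,5),(640,-35),(580,0),(607,-40)]
hz("w5.pkl",pts,40);hz("w6.pkl",pts,32)
o,c,_,_=pickle.load(open("w6.pkl","rb"))
f=lambda x,y,z:unproj(c,(189+(x+.5)/4-.5,44+(y+.5)/4-.5),z)
for n,w in(("s3",f(238,374,60)),("s1",f(587,314,60)),("pin",f(456,530,30))):
    d=w-[606.9,5,0];print(n,np.hypot(*d[:2]).round(1),np.degrees(np.arctan2(d[1],d[0])).round(1))
close_job()
E
```

```text
w5.pkl [608.2   4.7  45.4]
w5.pkl [640.3 -35.3  39. ]
w5.pkl [5.803e+02 2.000e-01 3.880e+01]
w5.pkl [606.4 -40.5  39.1]
w6.pkl [607.8   4.3  37. ]
w6.pkl [640.4 -35.6  31.3]
w6.pkl [580.3  -0.   31.3]
w6.pkl [606.8 -40.5  31.1]
s3 55.3 -142.7
s1 54.8 -22.1
pin 84.5 -82.7
the job is handed in; nothing more can be done
```

The plate is turned, seated over the pin and fully home, and I handed the job in at about 17.5 s of the 48 s allowed.

- **Turning:** I pushed one socket post with the closed fingertip, about 63° clockwise. A wrist picture before pressing put the notch about 0.6° (0.01 rad) from the pin, against the 0.05 rad it tolerates.
- **Pressing:** I pressed on the hub, which took about 5 N on the way down. It stopped at a fingertip height of 35.8 mm (36 mm expected), and holding 20 N moved it no further.
- **Last checks:**
  - After the hand was lifted clear, depth readings showed the plate face and hub about 8 mm lower than before.
  - The pin shows inside the notch in the wrist view. The posts I measured put the notch within about 0.6° of it.
  - In the scene view the soup can, fish can, tape roll and tea carton are where they stood; the coffee jar is partly hidden by the gripper. The sauce bottle and soap carton were outside the crop I viewed.
  - The contact force was about 0 N with the gripper about 220 mm above the counter.

None of the checks failed or disagreed. I took a last top view as well but did not examine it.

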